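# Lock the brass blank with its eccentric clamp

### The job

Clamp the brass blank for machining: take the red grip of the eccentric clamp beside it and turn it clockwise (seen from above) until the lobe has pushed the blank home against the fence and bears firmly on it, then let go. Leave the steel blank and its clamp as they are.

Things in the scene. Friction and masses are not known exactly. Their poses are not given: they have to be found in the camera images.
- brass_blank: Loose brass block, two dark bores on top, 40 x 70 x 22 mm (x, y, z), 0.4 kg; origin centre of underside, z up. On a grey plate 12 mm thick, clamp on its -x side; its x points (within 2 deg) at a dark fence, 4 to 7 mm away at the start. Side stop at -y. Home: its centre is 52 mm from the clamp's pivot, and the disc meets it when the lobe is about 48 deg anticlockwise of its x; 5 to 25 deg more tightens it.
- brass_cam: The clamp to turn: steel disc, 48 mm across, pivot 12 mm off its centre; red grip bar on top, 56 x 16 mm, 36 tall, centred on the pivot. Origin: pivot, on the plate (12 mm above bench); x along the bar to the lobe (white dot), z up. Disc 2 to 24 mm above origin, bar 24 to 60. Starts with the lobe 95 to 118 deg anticlockwise of the blank's x; pivot friction 0.1 N m; stays where left, locks when tight.
- steel_blank: Grey steel block of the same size, origin and axes, lying loose in a second, identical fixture. Fence and blanks are lower than the clamps' discs (nothing near a grip bar stands higher than 36 mm above the bench). Not to be disturbed.
- steel_lobe (a point): Lobe of the second, identical red-gripped clamp, beside the steel blank: the point of its disc's top edge farthest (36 mm) from its pivot. Not to be turned.
Mind the look-alikes: they are no part of the job. Leave any blue or orange look-alike of the part that bears brass_cam alone.

How it is judged:
By the outcome, as a careful person would: the job done as asked, in the order asked, and still so for the second after the job is handed in, with the robot touching nothing.
It also fails if it takes over 32 s, if anything falls off the work surface, if the arm or the gripper's body presses on something with over 40 N, if the wrist force passes 120 N, or if a joint passes its speed limit or range.

### The arm

A 6-joint arm with a two-finger parallel gripper is mounted at the origin on the work surface. World frame = base frame: x ahead of the robot, y to its left, z up, the work surface at z = 0. Lengths are in m, angles in rad, forces in N, time in s.
With the tool pointing down it reaches from about 0.35 to 0.975 m from the base axis. Payload 4.9 kg.
Tool frame: the origin (TCP) lies midway between the tips of the shut fingers; the grasp point (between the pads) lies 19 mm behind it; z points along the fingers, y is the line along which they close (so a half turn about z gives the same grasp; the last joint's range is limited). The gripper opens to 85 mm and grips with 20 to 120 N. Pads are 22 mm wide; open, the fingers measure 114 mm over their backs; the gripper's body (76 mm by 85 mm) begins 54 mm behind the grasp point. The pads swing forward as they close: fully open they stand 13 mm farther back than shut.
Start: joints at [1.19, 0.053, 1.613, -0, 1.476, -0.119], TCP at [0.162, 0.604, 0.193] pointing down, gripper open.
Joint ranges: [-3.01, 3.01], [-1.01, 2.22], [0.06, 2.58], [-1.02, 4.17], [0.09, 2.62], [-3.14, 3.14]. Speed limits (rad/s): [2.57, 2.57, 3.14, 3.14, 3.14, 3.14].

### API

Orientations are given as a unit quaternion [w, x, y, z].
In Python, from plant import state, grab_frame, camera_info, job_done, spot_in, masks_of, pinpoint gives the robot as it stands.
- The arm moves only by the shell command python3 -m handwheel 'ROWS' [OPENING]. ROWS is JSON, a list that holds one entry, the list of rows, each a list of 6 numbers: the shift along the world's x, y, z in m, then the turn, a rotation vector about the world's x, y, z in degrees. In form: [[[tx, ty, tz, ax, ay, az], ...]]. A call has 1 to 20 rows; each row shifts and turns the commanded pose from where the row before left it; what a row does not reach is not made up. A row lasts 1/12 s, in which the tool goes at most 41.7 mm and 7.16 degrees, less where a joint would pass 70% of its speed; a pose out of reach is approached as far as the arm can. A call is refused whole if a number of a shift passes 0.0417 or a number of a turn 7.16, either way. A call with a gripper value outside its range is refused whole. OPENING is the opening, from 0 (shut) to 1 (fully open), set as the call begins (- or left out, the last holds). The fingers move at their own pace and stop on an object; the grip force is fixed at half the most. Time passes only in rows, so rows that do not move let the fingers close. It gives the time, the measured TCP pose, the force, the opening and the grip force at its end, in the units of the state.
- state(): the state, without advancing time (a new reading comes with each control period).
- grab_frame(name): name is "scene" or "top" or "wrist"; returns (picture, depth): 384x512x3 uint8, blue, green, red; 384x512 float32, m along the optical axis (not along the pixel's ray), 0 where there is no reading.
- camera_info(name): a dict with "fx", "fy", "cx", "cy" (pixels), "T" (4x4, takes a point from camera to world coordinates). Camera axes: x right, y up, looking along -z (the intrinsics and any distortion apply to the point x, -y, -z); pixel columns grow to the right and rows downward; lengths in m; the calibration is good to about 2 mm. A picture is of the moment at which its call begins: read the wrist's pose just before it. camera_info takes no time and is no camera call; for the wrist camera it gives the pose at the moment of the call.
- job_done(): hands the job in; it is judged then, once.
Trained networks look in the newest picture that a camera, given by its name, has taken for a name from the list of things; names that differ only in an ending like _2 or _b are one class to them, and where a whole thing is asked for, a point or a joint stands for the part that bears it (a point fixed in the world has none). Each returns a list of dicts, best first, with "conf" (0 to 1); they miss things now and then, are a little off and sometimes report something else, mostly with a low value. They report only what shows in the picture. A call takes as long as a camera call. They do not tell look-alikes from the thing itself.
- spot_in(camera, thing): "box" ([left, top, width, height] in pixels, round what is visible of it).
- masks_of(camera, thing): "region" (384x512 bool, what is visible of it) and "box" ([left, top, width, height] in pixels, round what is visible of it).
- pinpoint(camera, thing): "position" ([column, row] in pixels: a listed point, or the origin of a listed thing).
The state is a dict: "time": time; "joint_pos": joint angles; "joint_vel": joint speeds; "joint_efforts": joint torques, N m; "tool_pos": TCP position; "tool_rot": TCP orientation; "contact_force": force on the tool from outside, world axes, zero at the start; "ft_torque": the same for the moment, N m; "gripper_width": opening from 0.0 (shut) to 1.0 (fully open); "grasp_force": force on a finger pad.
Only numpy, scipy, OpenCV 4.12 (cv2) and the standard library are available. Lean on these libraries where they do the work, as an engineer would, in place of code of your own. Each camera call takes 0.05 s, during which the arm holds its last target. There are 200 camera calls.

## Working session

There is one attempt and no reset: what is moved stays moved. The work goes in short steps, Python scripts to look and compute and a shell command to move; the robot and the scene stay as the last step left them, time stands still between calls to the robot, and variables do not carry over. Pictures are saved under pics/ and viewed, at most 10 in all, crops included, and the job is handed in when it is done.

```bash
mkdir -p pics; cat > h.py <<'E'
import numpy as np,cv2
from plant import *
def world(cam,uv,z=None,depth=None):
    c=camera_info(cam);T=np.array(c["T"]);u,v=uv
    d=np.array([(u-c["cx"])/c["fx"],-(v-c["cy"])/c["fy"],-1.])
    o=T[:3,3];r=T[:3,:3]@d
    s=depth if depth is not None else (z-o[2])/r[2]
    return o+s*r
E
python3 - <<'E'
from h import *
for cam in("scene","top"):
    im,d=grab_frame(cam);cv2.imwrite(f"pics/{cam}1.png",im);np.save(f"pics/{cam}d.npy",d)
    print(cam,{k:v for k,v in camera_info(cam).items() if k!="T"})
    for t,z in(("brass_blank",.012),("brass_cam",.012),("steel_blank",.012),("steel_lobe",.036)):
        for p in pinpoint(cam,t): print(t,p["conf"],p["position"],world(cam,p["position"],z).round(4))
print(state()["time"],state()["tool_rot"])
E
```

```text
scene {'fx': 402.405936800825, 'fy': 402.405936800825, 'cx': 264.2452009658413, 'cy': 189.4734904724924}
brass_blank 0.82 [347.2, 250.1] [0.5895 0.189  0.012 ]
brass_cam 0.94 [270.4, 324.1] [0.7875 0.1473 0.012 ]
brass_cam 0.8 [349.1, 231.5] [0.5497 0.1735 0.012 ]
brass_cam 0.62 [404.6, 169.1] [0.332  0.2015 0.012 ]
brass_cam 0.59 [317.8, 131.0] [ 0.3305 -0.017   0.012 ]
steel_blank 0.73 [185.1, 148.8] [ 0.555  -0.2392  0.012 ]
steel_lobe 0.56 [207.5, 144.6] [ 0.5336 -0.1877  0.036 ]
top {'fx': 426.33881545775307, 'fy': 426.33881545775307, 'cx': 256.0683573194142, 'cy': 193.4930927634719}
brass_blank 0.67 [189.2, 191.3] [0.5902 0.1794 0.012 ]
brass_cam 0.89 [271.0, 293.0] [ 0.3387 -0.0299  0.012 ]
brass_cam 0.82 [175.4, 294.1] [0.3343 0.2044 0.012 ]
brass_cam 0.66 [188.5, 206.7] [0.5506 0.1798 0.012 ]
brass_cam 0.63 [207.2, 118.3] [0.7852 0.1388 0.012 ]
steel_blank 0.82 [348.6, 205.0] [ 0.5588 -0.2269  0.012 ]
steel_lobe 0.81 [330.6, 213.6] [ 0.5334 -0.1762  0.036 ]
0.5 [-6.32767840e-07  1.30512576e-01  9.91446654e-01 -2.66889755e-05]
```

View pics/top1.png

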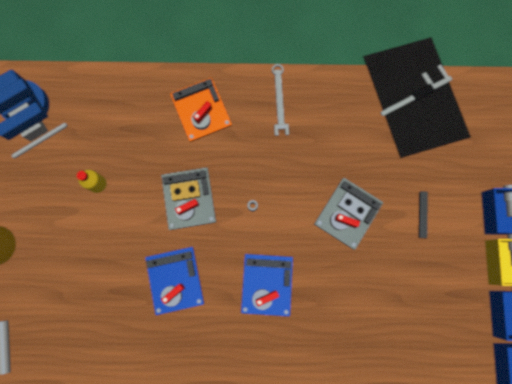

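The top view shows the brass blank at (187,190), in the fixture at (187,208). Its red bar runs from (177,212) to (198,204), and the white-dot end should be the left one. The steel fixture is at (348,213), with blue and orange look-alikes elsewhere. I'll move above the pivot at about (0.55, 0.18) and look from close by.

```bash
python3 -m handwheel '[[[0.0242,-0.0265,0.001,0,0,-3.2],[0.0242,-0.0265,0.001,0,0,-3.2],[0.0242,-0.0265,0.001,0,0,-3.2],[0.0242,-0.0265,0.001,0,0,-3.2],[0.0242,-0.0265,0.001,0,0,-3.2],[0.0242,-0.0265,0.001,0,0,-3.2],[0.0242,-0.0265,0.001,0,0,-3.2],[0.0242,-0.0265,0.001,0,0,-3.2],[0.0242,-0.0265,0.001,0,0,-3.2],[0.0242,-0.0265,0.001,0,0,-3.2],[0.0242,-0.0265,0.001,0,0,-3.2],[0.0242,-0.0265,0.001,0,0,-3.2],[0.0242,-0.0265,0.001,0,0,-3.2],[0.0242,-0.0265,0.001,0,0,-3.2],[0.0242,-0.0265,0.001,0,0,-3.2],[0.0242,-0.0265,0.001,0,0,-3.2],[0,0,0,0,0,0],[0,0,0,0,0,0],[0,0,0,0,0,0]]]' 1
cat > look.py <<'E'
from h import *
import sys
s=state();print(s["time"],s["tool_pos"],s["tool_rot"])
im,d=grab_frame("wrist");cv2.imwrite(f"pics/{sys.argv[1]}.png",im);np.save("pics/wd.npy",d)
c=camera_info("wrist");T=np.array(c["T"])
for t,z in(("brass_blank",.012),("brass_cam",.012)):
    for p in pinpoint("wrist",t): print(t,p["conf"],p["position"],world("wrist",p["position"],z).round(4))
# world maps of every pixel with depth
v,u=np.mgrid[:384,:512]
P=np.stack([(u-c["cx"])/c["fx"]*d,-(v-c["cy"])/c["fy"]*d,-d],-1)@T[:3,:3].T+T[:3,3]
h=cv2.cvtColor(im,cv2.COLOR_BGR2HSV)
red=((h[...,0]<8)|(h[...,0]>172))&(h[...,1]>140)&(h[...,2]>80)
brass=(h[...,0]>15)&(h[...,0]<32)&(h[...,1]>90)&(h[...,2]>90)
for n,m,lo,hi in(("bar",red,.064,.080),("brass",brass,.028,.040)):
    mm=m&(d>0)&(P[...,2]>lo)&(P[...,2]<hi)
    k,l,st,ce=cv2.connectedComponentsWithStats(mm.astype(np.uint8))
    if k<2: print(n,"none",m.sum(),np.median(P[m],0) if m.any() else 0);continue
    i=1+st[1:,4].argmax();q=P[l==i]
    r=cv2.minAreaRect((q[:,:2]*1000).astype(np.float32));b=cv2.boxPoints(r)
    e=b[1]-b[0],b[2]-b[1];L=max(e,key=np.linalg.norm)
    print(n,len(q),"centre",np.round(r[0],1),"size",np.round(r[1],1),"long axis deg",np.degrees(np.arctan2(L[1],L[0])).round(1),"z",np.median(q[:,2]).round(4),"px",ce[i].round(0))
E
python3 look.py w1
```

```text
time: 2.08
tool_pos: [0.5487, 0.1798, 0.2086]
tool_rot: [-0.0, 0.546, 0.838, -0.0]
contact_force: [0.6, -0.2, -0.2]
gripper_width: 0.997
grasp_force: 0.0
2.0833 [0.5487217  0.17979154 0.20864759] [-3.19954464e-04  5.46097111e-01  8.37721817e-01 -1.86584462e-05]
brass_blank 0.55 [285.6, 175.3] [0.5861 0.1904 0.012 ]
brass_cam 0.94 [117.0, 89.5] [0.3383 0.2042 0.012 ]
brass_cam 0.68 [254.0, 172.5] [0.5441 0.1763 0.012 ]
brass_cam 0.56 [389.3, 255.7] [0.783  0.1423 0.012 ]
bar 825 centre [340.  202.1] size [16.6 55. ] long axis deg -48.7 z 0.0723 px [93. 86.]
brass 1297 centre [589.7 187.6] size [40.  70.1] long axis deg -80.1 z 0.0346 px [289. 180.]
```

View pics/w1.png

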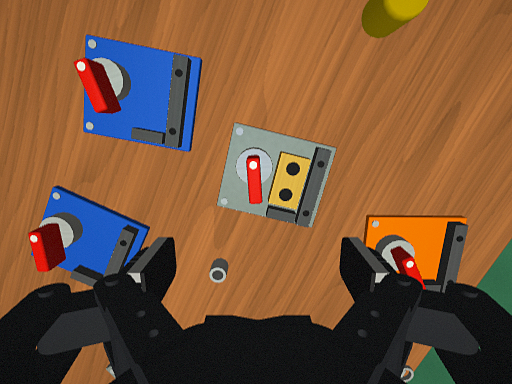

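The wrist view shows the target bar from (253,158), the white dot on the lobe (+y) end, to (255,202). The brass blank is at (289,180) with the fence to its right. Next I'll measure the bar within this fixture only.

```bash
sed -i 's/^for n,m,lo,hi/near=np.hypot(P[...,0]-.549,P[...,1]-.178)<.06\nred\&=near\nfor n,m,lo,hi/' look.py; python3 look.py w2
```

```text
2.2333 [0.54822172 0.18070827 0.20880208] [-8.66486365e-05  5.45308501e-01  8.38235426e-01  3.70843925e-05]
brass_blank 0.87 [281.6, 177.6] [0.5826 0.1852 0.012 ]
brass_cam 0.77 [72.5, 234.3] [ 0.3351 -0.0179  0.012 ]
brass_cam 0.61 [117.7, 88.7] [0.339  0.2054 0.012 ]
bar 534 centre [545.  176.1] size [15.5 56. ] long axis deg -62.5 z 0.0724 px [254. 182.]
brass 1291 centre [590.1 187.1] size [40.1 70. ] long axis deg -80.3 z 0.0347 px [289. 181.]
```

The bar centre is at (0.545, 0.176) with its top at 72 mm. The lobe is at 117.5°, which is 108° from the blank's x (yaw 9.8°), and the 5.7 mm gap agrees with the task. I'll align, descend and close.

```bash
python3 -m handwheel '[[[-0.0035,-0.004,-0.0275,0,0,3.6],[0,0,-0.0275,0,0,0],[0,0,-0.0275,0,0,0],[0,0,-0.0275,0,0,0],[0,0,-0.0275,0,0,0],[0,0,-0.0275,0,0,0],[0,0,0,0,0,0],[0,0,0,0,0,0],[0,0,0,0,0,0]]]' 1
python3 -m handwheel '[[[0,0,0,0,0,0],[0,0,0,0,0,0],[0,0,0,0,0,0],[0,0,0,0,0,0],[0,0,0,0,0,0],[0,0,0,0,0,0],[0,0,0,0,0,0],[0,0,0,0,0,0],[0,0,0,0,0,0],[0,0,0,0,0,0]]]' 0
```

```text
time: 3.13
tool_pos: [0.5465, 0.1762, 0.0456]
tool_rot: [0.001, 0.519, 0.855, 0.001]
contact_force: [0.1, 0.2, 0.3]
gripper_width: 0.996
grasp_force: 0.0
time: 3.97
tool_pos: [0.5454, 0.1757, 0.0437]
tool_rot: [-0.0, 0.52, 0.854, -0.0]
contact_force: [0.0, 0.6, -0.0]
gripper_width: -0.0
grasp_force: 0.0
```

The fingers shut on nothing, so I'll look before moving.

```bash
python3 look.py w3; python3 - <<'E'
from h import *
im,d=grab_frame("scene");cv2.imwrite("pics/s2.png",cv2.resize(im[170:310,270:430],None,fx=4,fy=4))
w=cv2.imread("pics/w3.png");a=cv2.imread("pics/s2.png")
a=cv2.resize(a,(400,350));w=cv2.resize(w,(400,300));cv2.imwrite("pics/c.png",np.hstack([a,np.vstack([w,np.zeros((50,400,3),np.uint8)])]))
s=state();print(s["gripper_width"],s["grasp_force"],s["contact_force"],s["ft_torque"])
E
```

```text
3.9667 [0.54540241 0.17566656 0.04371547] [-4.63557709e-05  5.19523455e-01  8.54456186e-01 -5.96685489e-05]
brass_blank 0.72 [311.0, 217.3] [0.5886 0.1866 0.012 ]
brass_cam 0.88 [260.1, 204.2] [0.5462 0.1774 0.012 ]
brass_cam 0.88 [12.1, 42.2] [0.3371 0.2027 0.012 ]
bar 880 centre [538.7 188. ] size [15.6 29.3] long axis deg -61.8 z 0.0723 px [258. 207.]
brass 3557 centre [590.2 187.1] size [40.1 69.7] long axis deg -80.0 z 0.0347 px [320. 222.]
-0.0006140158442866525 0.0 [ 0.20870908 -0.12268813  0.28169272] [-0.01912001 -0.00474054  0.01723323]
```

View pics/c.png

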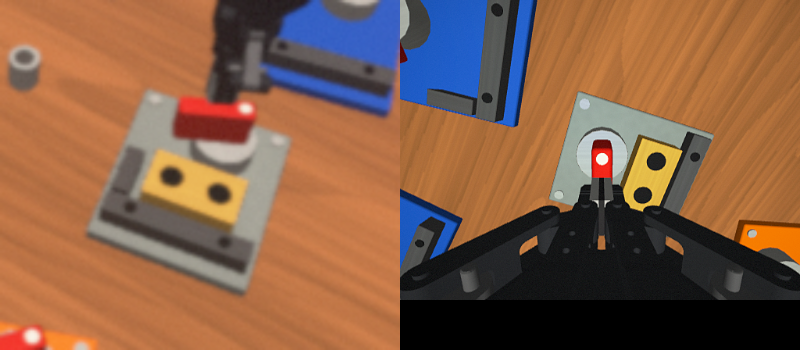

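The wrist view suggests the fingers straddle the bar, so I'll check this with depth and a closer crop.

```bash
python3 - <<'E'
from h import *
im=cv2.imread("pics/w3.png");d=np.load("pics/wd.npy");c=camera_info("wrist");T=np.array(c["T"])
v,u=np.mgrid[:384,:512]
P=np.stack([(u-c["cx"])/c["fx"]*d,-(v-c["cy"])/c["fy"]*d,-d],-1)@T[:3,:3].T+T[:3,3]
tp=state()["tool_pos"];a=np.radians(27.3)
ty=(P[...,:2]-tp[:2])@[np.cos(a),np.sin(a)];tx=(P[...,:2]-tp[:2])@[-np.sin(a),np.cos(a)]
for r in range(200,300,8): print(r,[(int(k),round(1e3*ty[r,k]),round(1e3*tx[r,k]),round(1e3*P[r,k,2])) for k in range(236,284,5)])
cv2.imwrite("pics/w3c.png",cv2.resize(im[170:290,180:340],None,fx=4,fy=4,interpolation=cv2.INTER_CUBIC))
E
```

```text
200 [(236, -16, 12, 37), (241, -12, 12, 37), (246, -7, 22, 72), (251, -4, 22, 72), (256, -1, 22, 73), (261, 1, 22, 74), (266, 4, 22, 72), (271, 7, 21, 70), (276, 13, 12, 37), (281, 16, 12, 37)]
208 [(236, -16, 6, 36), (241, -12, 6, 37), (246, -7, 17, 71), (251, -4, 17, 73), (256, -1, 17, 73), (261, 1, 17, 73), (266, 4, 17, 73), (271, 7, 17, 71), (276, 13, 5, 36), (281, 16, 6, 37)]
216 [(236, -16, -1, 36), (241, -13, 0, 37), (246, -7, 12, 71), (251, -4, 12, 73), (256, -1, 12, 73), (261, 1, 12, 73), (266, 4, 12, 73), (271, 7, 11, 71), (276, 13, 0, 37), (281, 17, -1, 36)]
224 [(236, -18, -16, 12), (241, -13, -6, 37), (246, -7, 7, 71), (251, -4, 7, 73), (256, -1, 7, 73), (261, 1, 7, 73), (266, 4, 7, 72), (271, 8, 6, 69), (276, 13, -7, 37), (281, 19, -16, 12)]
232 [(236, -19, -23, 13), (241, -14, -23, 13), (246, -6, 11, 94), (251, -4, 11, 95), (256, -1, 11, 94), (261, 1, 11, 95), (266, 4, 11, 94), (271, 8, 1, 70), (276, 15, -23, 12), (281, 19, -23, 12)]
240 [(236, -12, 7, 96), (241, -9, 7, 95), (246, -6, 12, 106), (251, -4, 11, 105), (256, -1, 11, 104), (261, 1, 11, 104), (266, 3, 11, 105
[... 747 characters left out ...]
, 3, 120), (261, 1, 4, 121), (266, 3, 12, 136), (271, 4, 12, 135), (276, 6, 12, 136), (281, 8, 12, 135)]
280 [(236, -8, 12, 141), (241, -6, 12, 140), (246, -5, 12, 140), (251, -3, 7, 133), (256, -1, 0, 120), (261, 1, -1, 120), (266, 2, 12, 140), (271, 4, 12, 141), (276, 6, 12, 140), (281, 8, 12, 140)]
288 [(236, -7, 17, 153), (241, -6, 17, 153), (246, -4, 14, 148), (251, -3, 2, 130), (256, -1, -4, 121), (261, 1, -4, 121), (266, 2, 8, 140), (271, 4, 17, 152), (276, 5, 17, 153), (281, 6, 17, 153)]
296 [(236, -7, 17, 157), (241, -5, 17, 157), (246, -4, 10, 147), (251, -3, -1, 130), (256, -1, -8, 121), (261, 1, -9, 119), (266, 3, -1, 131), (271, 4, 14, 152), (276, 5, 18, 158), (281, 6, 18, 158)]
```

View pics/w3c.png

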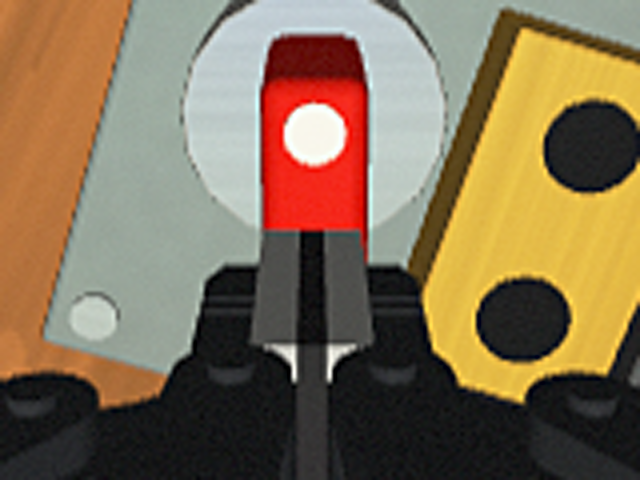

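The shut fingers end at z≈89 mm, above the bar, although the TCP reads 44 mm. I'll open them and measure where the tips really are, using wrist and scene depth.

```bash
cat > tips.py <<'E'
from h import *
s=state();tp=np.array(s["tool_pos"]);w,x,y,z=s["tool_rot"];a=2*np.arctan2(y,x)-np.pi/2
print("t",s["time"],"tcp",tp.round(4),"w",s["gripper_width"])
ims=[]
for cam in("scene","wrist"):
    im,d=grab_frame(cam);ims.append(im);c=camera_info(cam);T=np.array(c["T"]);v,u=np.mgrid[:384,:512]
    P=np.stack([(u-c["cx"])/c["fx"]*d,-(v-c["cy"])/c["fy"]*d,-d],-1)@T[:3,:3].T+T[:3,3]
    D=P-tp;ty=D[...,:2]@[np.cos(a),np.sin(a)];tx=D[...,:2]@[-np.sin(a),np.cos(a)]
    h=cv2.cvtColor(im,cv2.COLOR_BGR2HSV)
    m=(d>0)&(abs(tx)<.02)&(abs(ty)<.065)&(D[...,2]<.1)&(P[...,2]>.04)&~((h[...,1]>140))
    print(cam)
    for lo in range(-5,95,10):
        k=m&(D[...,2]*1e3>=lo)&(D[...,2]*1e3<lo+10)
        if k.sum()>3: print(" above tcp",lo,"n",k.sum(),"ty",(1e3*np.percentile(ty[k],[2,25,50,75,98])).round(),"tx",(1e3*np.percentile(tx[k],[2,98])).round())
cv2.imwrite("pics/tips.png",np.hstack([cv2.resize(ims[0][130:310,250:440],(400,379)),cv2.resize(ims[1],(400,379))]))
E
python3 tips.py; python3 -m handwheel '[[[0,0,0,0,0,0],[0,0,0,0,0,0],[0,0,0,0,0,0],[0,0,0,0,0,0],[0,0,0,0,0,0],[0,0,0,0,0,0],[0,0,0,0,0,0],[0,0,0,0,0,0]]]' 1; python3 tips.py
```

```text
t 4.1667 tcp [0.5454 0.1757 0.0437] w -0.0006140158442866525
scene
 above tcp -5 n 9 ty [8. 8. 8. 9. 9.] tx [-18.  13.]
 above tcp 25 n 16 ty [-4. -2.  1.  3.  5.] tx [15. 20.]
 above tcp 45 n 35 ty [-2.  6.  7. 13. 14.] tx [-11.  10.]
 above tcp 55 n 43 ty [-4.  7. 13. 14. 15.] tx [-11.   6.]
 above tcp 65 n 6 ty [-4.  4.  5.  5.  6.] tx [-11.  -9.]
 above tcp 75 n 13 ty [-7.  3.  9. 13. 14.] tx [-13.  -7.]
 above tcp 85 n 38 ty [ 4. 10. 15. 21. 32.] tx [-14.   2.]
wrist
 above tcp 25 n 99 ty [-8. -3. -0.  1.  4.] tx [ 4. 20.]
 above tcp 35 n 5 ty [-7. -6. -6. -6.  5.] tx [11. 12.]
 above tcp 45 n 354 ty [-13.  -7.  -1.   5.  12.] tx [ 7. 12.]
 above tcp 55 n 457 ty [-14.  -8.  -1.   6.  12.] tx [ 7. 12.]
 above tcp 65 n 406 ty [-13.  -5.  -1.   4.  12.] tx [ 7. 12.]
 above tcp 75 n 912 ty [-20.  -3.  -0.   2.  19.] tx [-10.  14.]
 above tcp 85 n 3088 ty [-34. -19.   1.  20.  33.] tx [-8. 14.]
time: 4.93
tool_pos: [0.5455, 0.1757, 0.0438]
tool_rot: [-0.0, 0.52, 0.854, 0.0]
contact_force: [0.1, 1.1, -0.1]
gripper_width: 1.003
grasp_force: 0.0
t 4.9333 tcp [0.5455 0.1757 0.0438] w 1.0034406285188935
scene
 above tcp -5 n 11 ty [ 8.  9.  9.  9. 10.] tx [-18.  -0.]
 above tcp 45 n 7 ty [-44. -43. -43.  48.  50.] tx [-8.  9.]
 above tcp 55 n 48 ty [-46. -42.  49.  53.  57.] tx [-11.  11.]
 above tcp 65 n 54 ty [-45.  45.  54.  56.  57.] tx [-11.   6.]
 above tcp 75 n 26 ty [-47. -43.  48.  55.  58.] tx [-11.   3.]
 above tcp 85 n 15 ty [-49. -46. -44. -43.  54.] tx [-12.  -6.]
wrist
 above tcp 25 n 111 ty [-8. -2. -0.  2.  8.] tx [-10.  20.]
 above tcp 45 n 72 ty [-44. -43.  42.  42.  42.] tx [-8.  8.]
 above tcp 55 n 775 ty [-52. -43.  42.  42.  53.] tx [-10.  12.]
 above tcp 65 n 1080 ty [-55. -43.  42.  42.  54.] tx [-9. 12.]
 above tcp 75 n 1211 ty [-55. -44. -43.  42.  54.] tx [-8. 12.]
 above tcp 85 n 905 ty [-50. -45.  42.  44.  49.] tx [ 3. 12.]
```

View pics/tips.png

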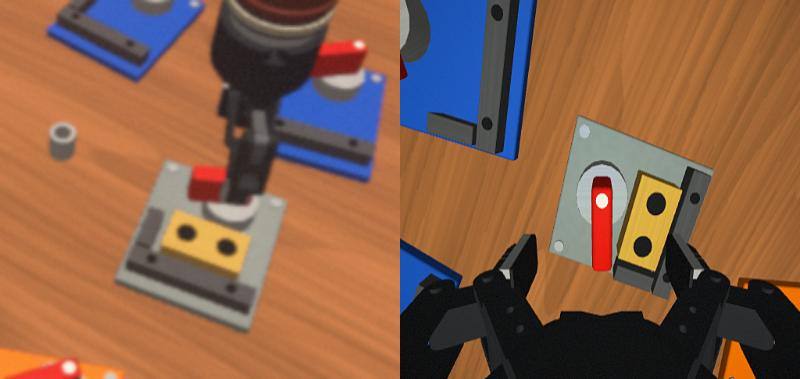

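Both cameras agree: the shut tips are about 45 mm above the reported TCP (about 55 mm open), so the tool readout is too long. Before descending I'll check how low the gripper body hangs.

```bash
python3 - <<'E'
from h import *
s=state();tp=np.array(s["tool_pos"]);w,x,y,z=s["tool_rot"];a=2*np.arctan2(y,x)-np.pi/2
for cam in("scene","wrist"):
    im,d=grab_frame(cam);c=camera_info(cam);T=np.array(c["T"]);v,u=np.mgrid[:384,:512]
    P=np.stack([(u-c["cx"])/c["fx"]*d,-(v-c["cy"])/c["fy"]*d,-d],-1)@T[:3,:3].T+T[:3,3]
    D=P-tp;ty=D[...,:2]@[np.cos(a),np.sin(a)];tx=D[...,:2]@[-np.sin(a),np.cos(a)]
    m=(d>0)&(abs(tx)<.05)&(abs(ty)<.035)&(D[...,2]>.04)&(D[...,2]<.25)
    print(cam)
    for lo in range(45,250,10):
        k=m&(D[...,2]*1e3>=lo)&(D[...,2]*1e3<lo+10)
        if k.sum()>3: print(" above tcp",lo,"n",k.sum(),"ty",(1e3*np.percentile(ty[k],[2,50,98])).round(),"tx",(1e3*np.percentile(tx[k],[2,50,98])).round())
    if cam=="wrist":print("cam at",(T[:3,3]-tp).round(3))
E
```

```text
scene
 above tcp 115 n 14 ty [25. 28. 34.] tx [-17. -12.  -0.]
 above tcp 125 n 67 ty [16. 29. 35.] tx [-19. -13.  17.]
 above tcp 135 n 85 ty [10. 22. 32.] tx [-20. -13.  19.]
 above tcp 145 n 34 ty [10. 18. 35.] tx [-18. -12.  18.]
 above tcp 155 n 11 ty [29. 34. 35.] tx [-11. -10.  10.]
 above tcp 165 n 76 ty [ 7. 28. 35.] tx [-37. -21.  31.]
 above tcp 175 n 156 ty [ 2. 27. 35.] tx [-37. -21.  32.]
 above tcp 185 n 144 ty [-0. 28. 35.] tx [-37. -21.  31.]
 above tcp 195 n 191 ty [ 4. 28. 35.] tx [-37. -16.  31.]
 above tcp 205 n 386 ty [-7. 26. 35.] tx [-37. -16.  34.]
 above tcp 215 n 133 ty [11. 29. 34.] tx [-30.  -9.  25.]
 above tcp 225 n 186 ty [ 4. 28. 35.] tx [-36. -17.  33.]
 above tcp 235 n 196 ty [ 2. 29. 35.] tx [-36. -17.  28.]
 above tcp 245 n 183 ty [-4. 27. 35.] tx [-36. -15.  35.]
wrist
 above tcp 105 n 987 ty [-34.   0.  34.] tx [ 9. 10. 18.]
 above tcp 115 n 5498 ty [-34.   0.  34.] tx [10. 12. 18.]
 above tcp 125 n 7772 ty [-32.  -0.  31.] tx [10. 16. 20.]
 above tcp 135 n 5049 ty [-25.  -4.  24.] tx [12. 19. 21.]
cam at [-0.031  0.058  0.182]
```

The body starts at least 105 mm above the reported TCP, so there's room. I'll descend 42 mm, which puts the real tips at about 46 mm, then close.

```bash
python3 -m handwheel '[[[0,0,-0.014,0,0,0],[0,0,-0.014,0,0,0],[0,0,-0.014,0,0,0],[0,0,0,0,0,0],[0,0,0,0,0,0]]]' 1
python3 -m handwheel '[[[0,0,0,0,0,0],[0,0,0,0,0,0],[0,0,0,0,0,0],[0,0,0,0,0,0],[0,0,0,0,0,0],[0,0,0,0,0,0],[0,0,0,0,0,0],[0,0,0,0,0,0],[0,0,0,0,0,0],[0,0,0,0,0,0]]]' 0; python3 tips.py|head -3; python3 look.py w5|tail -2
```

```text
time: 5.55
tool_pos: [0.5446, 0.1755, 0.001]
tool_rot: [-0.001, 0.52, 0.854, -0.001]
contact_force: [0.5, 0.5, -0.4]
gripper_width: 1.001
grasp_force: 0.0
time: 6.38
tool_pos: [0.5459, 0.1758, 0.0024]
tool_rot: [0.0, 0.519, 0.854, 0.0]
contact_force: [-0.6, -0.0, 4.7]
gripper_width: 0.178
grasp_force: 60.6
t 6.3833 tcp [0.5459 0.1758 0.0024] w 0.17842268845453174
scene
 above tcp 35 n 10 ty [ 7.  7.  8. 14. 15.] tx [-14.  10.]
bar 3361 centre [544.6 176.9] size [15.8 54.8] long axis deg -62.4 z 0.0724 px [257. 264.]
brass 3784 centre [588.1 198.4] size [40.2 47.1] long axis deg -79.8 z 0.0346 px [340. 231.]
```

Gripped (15 mm wide, 60 N). Now I'll turn clockwise 56°, then go on slowly while watching the moment.

```bash
python3 -m handwheel '[[[0,0,0,0,0,-4],[0,0,0,0,0,-4],[0,0,0,0,0,-4],[0,0,0,0,0,-4],[0,0,0,0,0,-4],[0,0,0,0,0,-4],[0,0,0,0,0,-4],[0,0,0,0,0,-4],[0,0,0,0,0,-4],[0,0,0,0,0,-4],[0,0,0,0,0,-4],[0,0,0,0,0,-4],[0,0,0,0,0,-4],[0,0,0,0,0,-4],[0,0,0,0,0,0],[0,0,0,0,0,0]]]'; python3 -c "from plant import *;print(state()['ft_torque'])"; python3 look.py w6|tail -2
```

```text
time: 7.97
tool_pos: [0.5456, 0.1758, 0.0024]
tool_rot: [-0.0, 0.86, 0.51, 0.0]
contact_force: [-1.4, 0.5, 6.5]
gripper_width: 0.183
grasp_force: 61.0
[ 0.02757989  0.28565002 -0.08096358]
bar 3368 centre [545.7 177. ] size [54.4 15.9] long axis deg 60.9 z 0.0725 px [257. 264.]
brass 7142 centre [596.3 182.7] size [40.5 73.5] long axis deg -79.2 z 0.0347 px [328. 180.]
```

```bash
python3 -m handwheel '[[[0,0,0,0,0,-2],[0,0,0,0,0,-2],[0,0,0,0,0,-2],[0,0,0,0,0,-2],[0,0,0,0,0,-2],[0,0,0,0,0,-2],[0,0,0,0,0,0],[0,0,0,0,0,0]]]'; python3 -c "from plant import *;print(state()['ft_torque'])"; python3 look.py w7|tail -2
```

```text
time: 8.78
tool_pos: [0.5452, 0.1758, 0.0024]
tool_rot: [0.001, 0.907, 0.422, -0.001]
contact_force: [-3.5, 1.2, 7.6]
gripper_width: 0.182
grasp_force: 91.0
[0.22871855 0.4604268  2.61946458]
bar 3350 centre [545.8 176.8] size [54.7 15.8] long axis deg 53.6 z 0.0725 px [258. 264.]
brass 7414 centre [596.3 184. ] size [40.9 70.1] long axis deg -79.6 z 0.0347 px [318. 166.]
```

The lobe is bearing: 2.6 N m, about 5° past contact. I'll turn further.

```bash
python3 -m handwheel '[[[0,0,0,0,0,-2],[0,0,0,0,0,-2],[0,0,0,0,0,-2],[0,0,0,0,0,-2],[0,0,0,0,0,-1],[0,0,0,0,0,0],[0,0,0,0,0,0]]]'; python3 -c "from plant import *;print(state()['ft_torque'])"; python3 look.py w8|tail -2
```

```text
time: 9.52
tool_pos: [0.5443, 0.1752, 0.0026]
tool_rot: [0.002, 0.936, 0.352, -0.002]
contact_force: [-7.0, -0.5, 11.7]
gripper_width: 0.178
grasp_force: 166.6
[-0.19314314  1.12918209  4.10802949]
bar 3320 centre [545.4 176.2] size [56.2 16. ] long axis deg 50.6 z 0.0725 px [257. 261.]
brass 7642 centre [596.5 184. ] size [40.8 70. ] long axis deg -79.7 z 0.0348 px [307. 156.]
```

```bash
python3 -m handwheel '[[[0,0,0,0,0,-2],[0,0,0,0,0,-2],[0,0,0,0,0,-2],[0,0,0,0,0,-2],[0,0,0,0,0,-2],[0,0,0,0,0,0],[0,0,0,0,0,0]]]'; python3 -c "from plant import *;print(state()['ft_torque'])"; python3 look.py w9|tail -2
```

```text
time: 10.25
tool_pos: [0.5438, 0.1752, 0.0028]
tool_rot: [0.003, 0.962, 0.273, -0.002]
contact_force: [-9.4, -1.3, 13.6]
gripper_width: 0.18
grasp_force: 228.8
[-0.02185951  1.36509419  6.53554534]
bar 3208 centre [545.6 176.2] size [56. 16.] long axis deg 44.6 z 0.0725 px [257. 259.]
brass 7807 centre [596.5 184. ] size [41. 70.] long axis deg -79.6 z 0.035 px [294. 148.]
```

The lobe is about 13° past contact. I'll relieve the wound-up tool, open and rise.

```bash
python3 -m handwheel '[[[0,0,0,0,0,3],[0,0,0,0,0,3],[0,0,0,0,0,3],[0,0,0,0,0,0],[0,0,0,0,0,0]]]'; python3 -c "from plant import *;print(state()['ft_torque'])";python3 -m handwheel '[[[0,0,0,0,0,0],[0,0,0,0,0,0],[0,0,0,0,0,0],[0,0,0,0,0,0],[0,0,0,0,0,0],[0,0,0,0,0,0],[0,0,0,0,0,0],[0,0,0,0,0,0]]]' 1; python3 look.py w10|tail -2
```

```text
time: 10.82
tool_pos: [0.544, 0.1751, 0.0025]
tool_rot: [0.001, 0.94, 0.341, -0.002]
contact_force: [-8.7, -2.4, 11.7]
gripper_width: 0.178
grasp_force: 121.6
[-0.35631678  1.20429528  2.29943481]
time: 11.48
tool_pos: [0.5455, 0.1756, 0.0018]
tool_rot: [-0.0, 0.941, 0.337, -0.0]
contact_force: [-0.5, -0.9, -0.5]
gripper_width: 1.002
grasp_force: 0.0
bar 3463 centre [546.2 177. ] size [54. 16.] long axis deg 47.1 z 0.0725 px [257. 264.]
brass 7724 centre [596.5 183.6] size [41.1 71.5] long axis deg -79.9 z 0.035 px [304. 157.]
```

```bash
python3 -m handwheel '[[[0,0,0.03,0,0,0],[0,0,0.03,0,0,0],[0,0,0.03,0,0,0],[0,0,0.03,0,0,0],[0,0,0.03,0,0,0],[0,0,0.03,0,0,0],[0,0,0,0,0,0],[0,0,0,0,0,0]]]' 1; python3 look.py w11
```

```text
time: 12.3
tool_pos: [0.5471, 0.176, 0.1848]
tool_rot: [0.0, 0.941, 0.337, 0.003]
contact_force: [0.0, 0.2, -2.0]
gripper_width: 0.999
grasp_force: 0.0
12.3 [0.54707011 0.17601455 0.18478454] [4.23264024e-04 9.41458498e-01 3.37117751e-01 2.70924761e-03]
brass_blank 0.59 [275.0, 138.3] [0.5934 0.1875 0.012 ]
brass_cam 0.88 [260.0, 175.4] [0.5445 0.172  0.012 ]
brass_cam 0.56 [408.7, 34.1] [0.7775 0.1451 0.012 ]
bar 623 centre [543.6 175.9] size [55.8 15.5] long axis deg 47.3 z 0.07 px [257. 185.]
brass 1655 centre [594.6 184. ] size [40.5 70. ] long axis deg -80.2 z 0.0322 px [278. 140.]
```

View pics/w11.png

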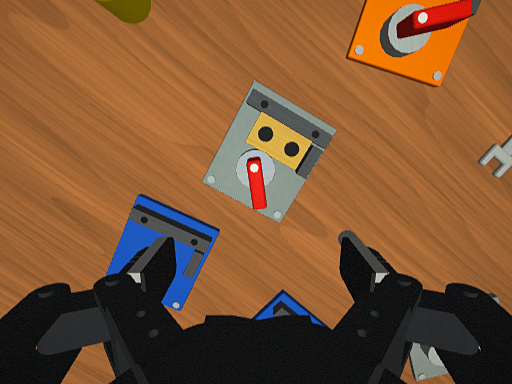

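The view shows the brass blank (278,140) flush against the fence and the lobe (254,168) bearing on it. The centre-to-pivot distance is 51.7 mm (52 mm at home). The lobe is about 37° from the blank's x, about 11° past contact, and it stayed there after I let go.

```bash
python3 -c "from plant import *;print(job_done())"
```

```text
the job is handed in; nothing more can be done
None
```

The brass blank is clamped home against the fence with the lobe about 11° past contact; the grip is released, the steel blank and its clamp were not touched, and the job is handed in.

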